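Uncover the round port of a junction enclosure

TASK

Two grey junction enclosures are screwed to the electrician's training bench, each with a flat metal cover on its lid that swivels about one screw. On the enclosure whose cover ends in a round disc, swing the cover sideways about a quarter turn by its black knob, either way, so that the port under it is completely uncovered, and leave it there. Leave the square cover of the other enclosure shut.

Things in the scene. Friction and masses are not known exactly. Their poses are not given: they have to be found in the camera images.
- round_knob (a point): Grip point of the upright black knob (cylinder, 16 mm across, 34 mm tall) on the centre of the round cover's aluminium disc (64 mm across, 4 mm thick): on its axis, 10 mm below its top, 24 mm above the disc, 84 mm above the bench. x points to the pivot, z up. The cover turns level about the pivot, up to 100 degrees either way, with nothing in its way; takes about 1.5 N at the knob and stays put.
- round_pivot (a point): Top of the pivot screw's head on the round-ended cover, 64.5 mm above the bench, 70 mm from the knob's axis; cover's upright turning axis. A 28 mm wide flat arm joins screw and disc. Fixed to the enclosure (170 x 130 mm, lid 56 mm above the bench), 50 mm from its centre towards the wall with two cable glands. x points from port to pivot, z up.
- round_port (a point): Centre of the round port, a 44 mm hole in that enclosure's lid, at the lid's upper face, 56 mm above the bench, 70 mm from the pivot; at the start the disc lies over it, up to 9 degrees off centre. Same axes as the pivot.
- square_knob (a point): The same point of an equal knob on the other enclosure, whose cover is alike but ends in a square plate, 64 x 64 mm. It stays as it is. The two enclosures are otherwise of one size and material; either may stand on the left.
There are look-alikes about, which are no part of the job. Leave any turquoise look-alike of the part that bears round_knob alone.

How it is judged:
By the outcome, as a careful person would: the job done as asked, in the order asked, and still so for the second after the job is handed in, with the robot touching nothing.
It also fails if it takes over 32 s, if anything falls off the work surface, if the arm or the gripper's body presses on something with over 40 N, if the wrist force passes 120 N, or if a joint passes its speed limit or range.

ROBOT

A 6-joint arm with a two-finger parallel gripper is mounted at the origin on the work surface. World frame = base frame: x ahead of the robot, y to its left, z up, the work surface at z = 0. Lengths are in m, angles in rad, forces in N, time in s.
With the tool pointing down it reaches from about 0.275 to 0.725 m from the base axis. Payload 5.6 kg.
Tool frame: the origin (TCP) lies on the centre line of the jaws, within the pads' length; the fingertips stand 14 mm ahead of it and the grasp point (between the pads) lies 5 mm behind it; z points along the fingers, y is the line along which they close (so a half turn about z gives the same grasp; the last joint's range is limited). The gripper opens to 85 mm and grips with 20 to 120 N. Pads are 22 mm wide; open, the fingers measure 114 mm over their backs; the gripper's body (76 mm by 85 mm) begins 54 mm behind the grasp point. The pads swing forward as they close: fully open they stand 13 mm farther back than shut.
Start: joints at [1.48, 0.255, 0.108, 0, -1.424, -0.285], TCP at [0.202, 0.512, 0.245] pointing down, gripper open.
Joint ranges: [-2.95, 2.95], [-1.21, 1.97], [-1.09, 1.5], [-2.87, 1.71], [-2.94, -0.07], [-3.05, 3.05]. Speed limits (rad/s): [2.57, 2.57, 3.14, 3.14, 3.14, 3.14].

INTERFACE

Orientations are given as a rotation vector (axis times angle).
In Python, from bench import env, move_gripper, imaging gives the robot as it stands. The module is installed in compiled form; this text tells all that it offers. Calls block until the motion is done:
- env.movep(position, orientation): joint-space move of the TCP to a pose.
- env.servo_line(position, rate=0.15, attitude=None): straight line of the TCP; attitude=None keeps the orientation; rate is the mean speed in m/s.
- env.move_joints(angles): joint-space move.
- move_gripper(opening, squeeze=None): finger opening in m; squeeze is the grip in N (None keeps the last); returns when the fingers have stopped.
- env.pause(seconds).
- env.inverse_kinematics(position, orientation): joint angles nearest the present ones, or None.
- imaging.get_image(name): name is "scene" or "side" or "wrist"; returns the picture (384x512x3 uint8, red, green, blue); there is no depth.
- imaging.calibration(name): a dict with "intrinsics" (3x3 intrinsics, pixels), "cam_to_world" (4x4, takes a point from camera to world coordinates). Camera axes: x right, y up, looking along -z (the intrinsics and any distortion apply to the point x, -y, -z); pixel columns grow to the right and rows downward; lengths in m; the calibration is good to about 2 mm. A picture is of the moment at which its call begins: read the wrist's pose just before it. calibration takes no time and is no camera call; for the wrist camera it gives the pose at the moment of the call.
A pose or a line that the arm cannot do raises env.MotionError and nothing moves.
- env.hand_in(): hands the job in; it is judged then, once.
Readings, each from a call of its own:
- env.get_clock(): time.
- env.get_qpos(): joint angles.
- env.get_qd(): joint speeds.
- env.get_joint_torque(): joint torques, N m.
- env.get_ee_pos(): TCP position.
- env.get_ee_rot(): TCP orientation.
- env.get_force(): force on the tool from outside, world axes, zero at the start.
- env.get_wrist_torque(): the same for the moment, N m.
- env.get_grip_width(): finger opening in m.
- env.get_finger_force(): force on a finger pad.
Only numpy, scipy, OpenCV 4.12 (cv2) and the standard library are available. Lean on these libraries where they do the work, as an engineer would, in place of code of your own. Each camera call takes 0.05 s, during which the arm holds its last target. There are 200 camera calls.

## Working session

There is one attempt and no reset: what is moved stays moved. The work goes in short steps, each a Python script; the robot and the scene stay as the last script left them, time stands still between calls to the robot, and variables do not carry over. Pictures are saved under pics/ and viewed, at most 10 in all, crops included, and the job is handed in when it is done.

```bash
mkdir -p pics; cat > h.py <<'E'
import numpy as np, cv2
from bench import env, move_gripper, imaging
def snap(n,f):
    c=imaging.calibration(n); im=imaging.get_image(n); cv2.imwrite(f'pics/{f}.png',im[:,:,::-1]); np.savez(f'pics/{f}.npz',K=c['intrinsics'],T=c['cam_to_world']); return c
def px(f,u,v,z):
    d=np.load(f'pics/{f}.npz');K,T=d['K'],d['T']
    r=np.linalg.inv(K)@[u,v,1]; r=T[:3,:3]@(r*[1,-1,-1]); o=T[:3,3]
    return o+r*(z-o[2])/r[2]
def proj(f,p):
    d=np.load(f'pics/{f}.npz');K,T=d['K'],d['T']
    c=T[:3,:3].T@(np.array(p)-T[:3,3])*[1,-1,-1]; q=K@c; return q[:2]/q[2]
E
python3 - <<'E'
from h import *
for n in('scene','side','wrist'):
    c=snap(n,n+'0');print(n,{k:v for k,v in c.items() if k not in('intrinsics','cam_to_world')},c['cam_to_world'][:3,3].round(3))
a=[cv2.imread(f'pics/{n}0.png') for n in('scene','side')]
cv2.imwrite('pics/both.png',cv2.resize(np.vstack(a),None,fx=.78,fy=.78))
print(env.get_ee_rot(),env.get_clock())
E
```

```text
scene {} [ 0.531 -0.333  0.788]
side {} [ 0.093 -0.454  0.67 ]
wrist {} [0.274 0.482 0.374]
[ 3.08491857e+00 -5.86709445e-01 -3.45747342e-04] 0.15
```

View pics/scene0.png

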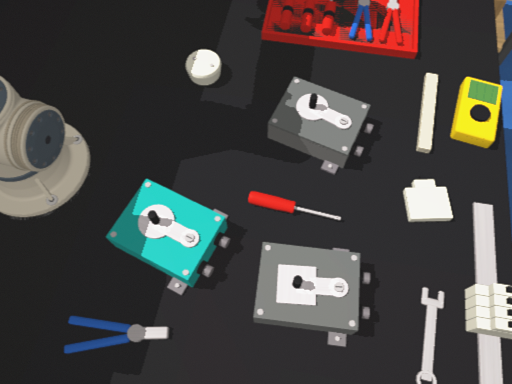

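View pics/side0.png

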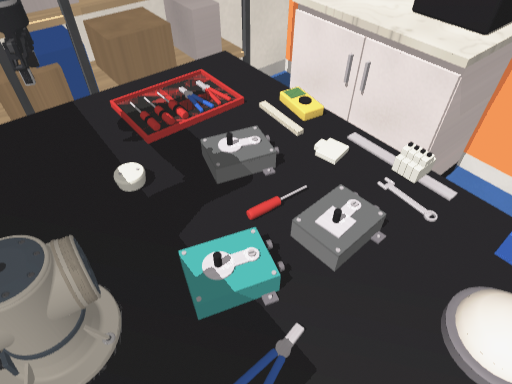

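The scene view shows the grey round-disc box, with its knob at about (314,101) and its screw at (344,121). The grey square box is at (298,283) and the turquoise look-alike at (155,218). I'll enlarge the target in both views.

```bash
python3 - <<'E'
import cv2,numpy as np
a=cv2.imread('pics/scene0.png')[70:180,260:385]; b=cv2.imread('pics/side0.png')[115:190,190:290]
a=cv2.resize(a,None,fx=5,fy=5,interpolation=cv2.INTER_CUBIC)
cv2.imwrite('pics/ca.png',a)
cv2.imwrite('pics/cb.png',cv2.resize(b,None,fx=6,fy=6,interpolation=cv2.INTER_CUBIC))
E
```

```text
(no output)
```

View pics/ca.png

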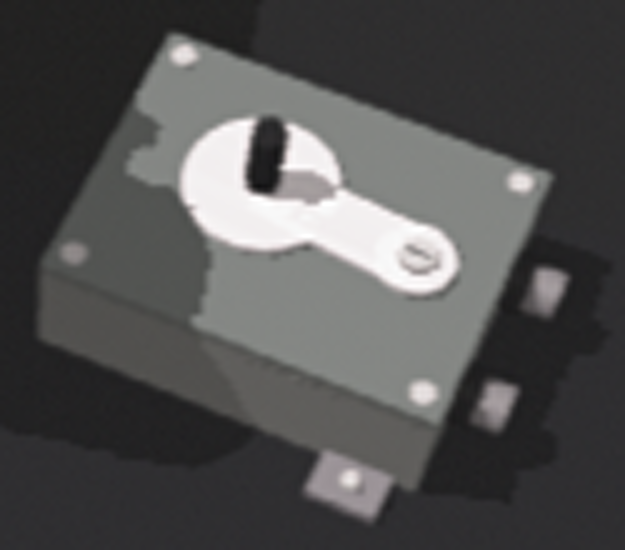

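View pics/cb.png

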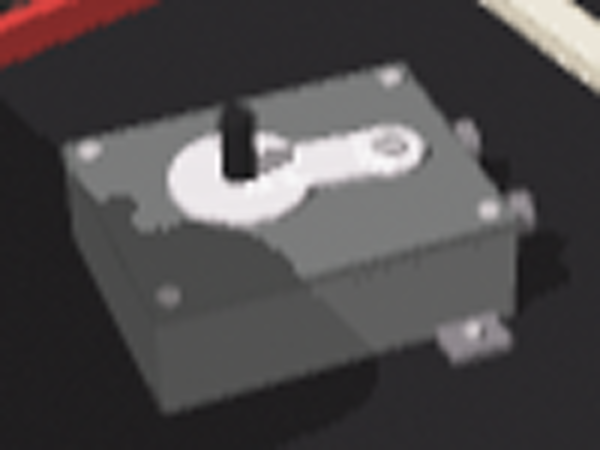

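The crops show the following:
- **Scene crop:** knob top (269,123), knob base (263,186) and screw (419,257).
- **Side crop:** knob top (237,105), knob base (240,178) and screw (390,145).
- **Lid corners in the scene crop:** (170,33), (552,176), (437,425) and (42,262).

```bash
python3 - <<'E'
from h import *
A=lambda x,y,z:px('scene0',260+(x+.5)/5-.5,70+(y+.5)/5-.5,z)
B=lambda x,y,z:px('side0',190+(x+.5)/6-.5,115+(y+.5)/6-.5,z)
for F,t,b,s in((A,(269,123),(263,186),(419,257)),(B,(237,108),(240,178),(390,145))):
    t=F(*t,.094);b=F(*b,.060);s=F(*s,.0645);k=(t+b)/2
    print(t.round(4),b.round(4),s.round(4),np.linalg.norm((k-s)[:2]),np.degrees(np.arctan2(*(s-k)[1::-1])))
c=[A(x,y,.056)[:2] for x,y in((170,33),(552,176),(437,425),(42,262))]
print(np.round(c,4),[np.linalg.norm(c[i]-c[i-1]).round(4) for i in range(4)],np.mean(c,0))
d=c[1]-c[0]+c[2]-c[3];print(np.degrees(np.arctan2(d[1],d[0])), np.mean(c,0)+.05*d/np.linalg.norm(d))
E
```

```text
[0.5406 0.2073 0.094 ] [0.5425 0.202  0.06  ] [0.6076 0.1753 0.0645] 0.07225722114753115 -23.992923004196566
[0.5466 0.2072 0.094 ] [0.5428 0.2025 0.06  ] [0.6072 0.1746 0.0645] 0.06938736046235554 -25.808503956661188
[[0.4941 0.2765]
 [0.6584 0.23  ]
 [0.6224 0.1051]
 [0.4597 0.1531]] [np.float64(0.1281), np.float64(0.1707), np.float64(0.13), np.float64(0.1697)] [0.55865128 0.19119219]
-16.120692195139252 [0.60668522 0.17730911]
```

The measurements agree with each other: lid 170 x 129 mm, knob to pivot about 70 mm, and the cover about 9° off centre. The pivot is at about (0.607, 0.1755) and the knob at 155° from it. I'll hover above the knob and check with the wrist camera.

```bash
cat >> h.py <<'E'
P=np.array([.607,.1755])
def pose(th,z,P=P,r=.07):
    t=np.radians(th); a=(t-np.pi)/2
    return np.r_[P+r*np.array([np.cos(t),np.sin(t)]),z], np.pi*np.array([np.cos(a),np.sin(a),0])
E
python3 - <<'E'
from h import *
p,o=pose(155,.20); env.movep(p,o); move_gripper(.045,20)
print(env.get_clock(),env.get_ee_pos(),env.get_force())
snap('wrist','w1')
for q in([*pose(155,.094)[0]],[*P,.0645],[*pose(163.9,.056)[0]]): print(proj('w1',q))
for t in(155,110,74): print(env.inverse_kinematics(*pose(t,.085)))
E
```

```text
2.3167 [0.54349062 0.20523216 0.20003594] [ 0.03375485  0.46661594 -0.09905575]
[259.54792049 195.21967013]
[259.6325633  106.20944603]
[271.13606717 181.83558393]
[ 6.29782727e-01  4.11767925e-01 -8.85828479e-02  4.44089210e-16
 -1.07044555e+00  5.04681287e-01]
[ 6.39556249e-01  5.00348650e-01  5.68886990e-02  4.44089210e-16
 -1.12733638e+00 -2.90490399e-01]
[ 0.60175773  0.57448481  0.18493325  0.         -1.18124477 -0.88101041]
```

View pics/w1.png

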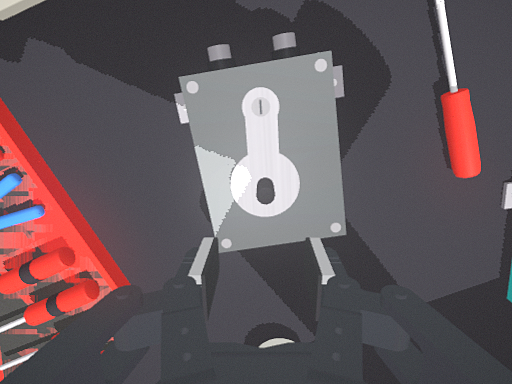

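The wrist view shows the knob top at (265,197) and the screw at (260.5,106). The screw matches its prediction, and the knob is about 5 px off sideways, so I'll correct the cover angle. Next I'll lower the open fingers around the knob.

```bash
python3 - <<'E'
from h import *
k=px('w1',265,195,.094)[:2]; s=px('w1',260.5,106,.0645)[:2]; d=px('w1',265,184,.060)[:2]
ang=lambda v:np.degrees(np.arctan2(v[1],v[0]))%360
print(k,s,d,np.linalg.norm(k-s),np.linalg.norm(d-s),ang(k-P),ang(d-P))
th=ang(k-P)
if not 150<th<165: raise SystemExit
p,o=pose(th,.14); env.servo_line(p,.2,o)
p[2]=.082; env.servo_line(p,.1); print(env.get_force())
move_gripper(.019); print(env.get_clock(),env.get_ee_pos(),env.get_force(),env.get_grip_width(),env.get_finger_force())
snap('wrist','w2')
E
```

```text
[0.5418266  0.20090977] [0.60684392 0.17475863] [0.5413323  0.20064448] 0.07007948368940571 0.0704403954595522 158.70020698845806 159.0479168512787
[0.01753042 0.40446837 0.61339489]
3.9167 [0.54191167 0.2010068  0.08230451] [-0.17694164 -0.21058092  0.02186627] 0.01896379589400954 0.0
```

View pics/w2.png

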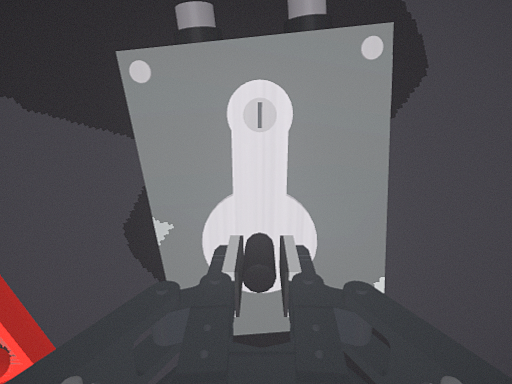

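The knob at (260,262) sits between the pads and the cover lines up with the tool axis. Now I'll sweep the arc.

```bash
python3 - <<'E'
from h import *
f=0
for th in np.linspace(158.8,72,12)[1:]:
    p,o=pose(th,.082); env.servo_line(p,.06,o); F=env.get_force(); f=max(f,np.linalg.norm(F))
    if f>25: print('stop',th,F); raise SystemExit
print(env.get_clock(),f,env.get_ee_pos(),p)
move_gripper(.045); p[2]=.2; env.servo_line(p,.15); env.move_joints([1.3,.2,0.1,0,-1.4,-.3])
print(env.get_clock()); snap('scene','s2')
im=cv2.imread('pics/s2.png')[60:320,100:400]; cv2.imwrite('pics/s2c.png',cv2.resize(im,None,fx=2.3,fy=2.3,interpolation=cv2.INTER_CUBIC))
E
```

```text
7.3583 1.264605377911944 [0.62845918 0.24205452 0.08203693] [0.62863119 0.24207396 0.082     ]
10.1833
```

View pics/s2c.png

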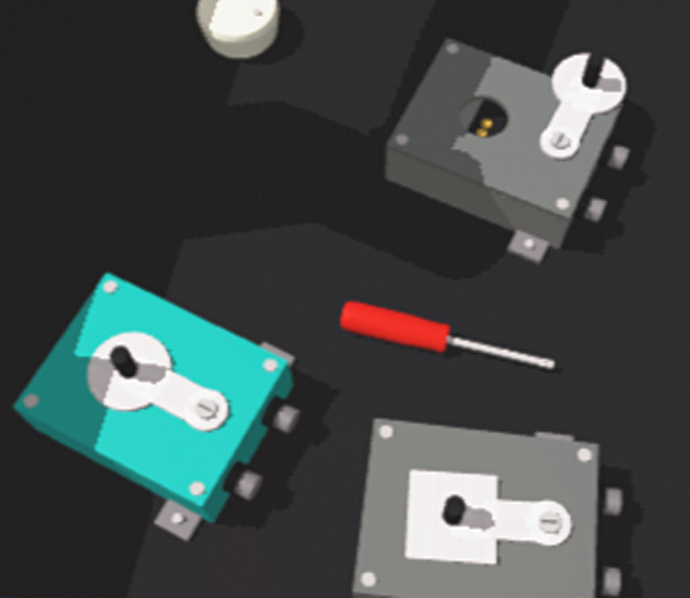

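The port at (485,117) is fully uncovered, and the cover has swung about a quarter turn, with its disc now at (590,83). The square and turquoise covers haven't moved.

```bash
python3 -c "
from h import *
print(env.hand_in())"
```

```text
the job is handed in; nothing more can be done
None
```

The round cover is swung about a quarter turn by its knob and its port is fully uncovered; the square cover is still shut, the turquoise look-alike was not touched, and the job was handed in at about 10 s on the robot's clock.

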